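# Set a busbar against the fence and end stop of a busbar punch

### The job

Set the bright aluminium busbar lying on the punch table ready for its next hole: push it along the table until its whole long edge lies flat against the fence at the back and its end, under the punch head and out the other side, butts against the red end stop. Only push it with the fingers - it must never be lifted or tipped off the table - and bring it up gently enough that the end stop does not shift. Leave everything else on the punch table and the bench where it is.

Things in the scene. Friction and masses are not known exactly. Their poses are not given: they have to be found in the camera images.
- punch: Bench busbar punch, fixed: dark steel punch table, fence at its back, blue C-frame head. x: away from the robot, square to the fence; y: along the fence to the robot's left. Origin: on the bench (z 0) straight below the fence's front face, level with the punch axis. Table top flat, 70 mm up, x -228 to 0, y -150 to +400 mm. Turned up to 0.12 rad; place varies.
- fence (a point): Point on the grey fence's front face, at table-top height (z 70 mm), 200 mm left (+y) of the punch axis; axes as the punch. The front face is the plane x = 0 of the punch frame, along the table's whole length (y -150 to +400 mm). The fence is 18 mm thick and stands 16 mm above the table.
- punch_tip (a point): Lower end of the punch, 20 mm above the table on the axis x -40, y 0 mm of the punch frame. The blue head round it spans y -38 to +38 mm; its upper jaw reaches forward to x = -80 mm, its underside 117 mm and its cylinder's top 262 mm above the bench; its column stands behind the fence. The die below is flush.
- stop_face (a point): Middle of the end stop's working face, 5 mm above the table, 40 mm in front of the fence; axes as the punch. The stop is a red dog straddling the fence right (-y) of the head; its face looks to +y, square to the fence, covers x -59 to -3 mm of the punch frame and 1 to 19 mm above the table. A black star knob on top reaches 46 mm above the table.
- stop (a joint): Where the end stop is set along the fence: its working face lies at y = -(50 mm + this value) in the punch frame, in m, 0 to 0.03 at the start. It is clamped by friction and holds about 45 N; a harder push or blow shifts it.
- busbar: Bright aluminium busbar to be set, loose on the punch table in front of the fence: 80 mm wide (x), 240 mm long (y), 10 mm thick, about 0.5 kg, up to 0.25 rad off parallel to the fence. Slides at 2 to 6 N. Two dark 14 mm holes near its left (+y) end. Origin: centre of its underside, z up. Home, its centreline lies 40 mm in front of the fence.
- bar_stop_end (a point): Middle of the busbar's right (-y) end face, at half thickness: the end that goes against the end stop.
- bar_free_end (a point): Middle of the busbar's left (+y) end face, at half thickness, beside the two punched holes.
- punch_holder: Bystander: a yellow and black punch holder, 48 mm diameter, 93 mm tall, standing on the left front corner of the punch table. Origin: centre of its underside.
- offcut: Bystander: a small copper offcut 40 x 55 x 10 mm on the right front corner of the punch table. Origin: centre of its underside.
- mallet: Bystander: a wooden mallet, 110 mm long round head of 70 mm diameter, 300 mm long over all, lying on the bench at the right. Its x runs along the handle to the head; origin on the bench under the handle, 75 mm from the head's axis.
- spanner: Bystander: a steel open-ended spanner 190 mm long lying on the bench at the left. Origin at its middle on the bench.
- spare_bar: Bystander: an unpunched copper bar 80 x 220 x 6 mm lying on the bench (not on the punch table) at the left. Origin: centre of its underside.
- tape: Bystander: a yellow and black tape measure 65 x 32 x 66 mm standing on the bench at the left. Origin: centre of its underside.
- die: Bystander: a steel die ring 48 mm diameter, 22 mm high, on the bench at the right, near the robot. Origin: centre of its underside.

How it is judged:
By the outcome, as a careful person would: the job done as asked, in the order asked, and still so for the second after the job is handed in, with the robot touching nothing.
It also fails if it takes over 48 s, if anything falls off the work surface, if the arm or the gripper's body presses on something with over 40 N, if the wrist force passes 120 N, or if a joint passes its speed limit or range.

### The arm

A 7-joint arm with a two-finger parallel gripper is mounted at the origin on the work surface. World frame = base frame: x ahead of the robot, y to its left, z up, the work surface at z = 0. Lengths are in m, angles in rad, forces in N, time in s.
With the tool pointing down it reaches from about 0.425 to 0.925 m from the base axis. Payload 6.8 kg.
Tool frame: the origin (TCP) lies at the very end of the fingers, on their centre line; the grasp point (between the pads) lies 19 mm behind it (r.tcp_to_grasp is the distance from the TCP to the grasp point, in m); z points along the fingers, y is the line along which they close (so a half turn about z gives the same grasp; the last joint's range is limited). The gripper opens to 85 mm and grips with 20 to 120 N. Pads are 22 mm wide; open, the fingers measure 114 mm over their backs; the gripper's body (76 mm by 85 mm) begins 54 mm behind the grasp point. The pads swing forward as they close: fully open they stand 13 mm farther back than shut.
Start: joints at [1.226, 0.477, 0.022, 1.555, -0.011, 1.109, -0.083], TCP at [0.158, -0.656, 0.231] pointing down, gripper open.
Joint ranges: [-2.96, 2.96], [-0.34, 2.1], [-1.41, 1.46], [0.24, 2.44], [-1.37, 4.51], [0.17, 1.92], [-2.96, 2.96]. Speed limits (rad/s): [2.39, 2.39, 3.14, 3.14, 3.14, 3.14, 3.14].

### API

Orientations are given as a rotation vector (axis times angle).
In Python, from bench import r gives the robot as it stands.
- The arm moves only by the tool step_arm, never from a script. Its argument "moves" is a list of rows, each a list of 7 numbers: the shift along the tool's x, y, z in mm, then the turn, a rotation vector about the tool's x, y, z in rad, then the finger opening in mm, from 0 to 85.4. A call has 1 to 8 rows; each row is the pose to reach, as a shift and turn from the pose commanded when the call began, along the tool's axes at that moment; what a row does not reach only later rows make up. A row lasts 1/10 s, in which the tool goes at most 50 mm and 8.59 degrees, less where a joint would pass 70% of its speed; a pose out of reach is approached as far as the arm can. A call with a gripper value outside its range is refused whole. The fingers move at their own pace and stop on an object; "grip_force" is the grip in N (left out, the last holds). Time passes only in rows, so rows that repeat a pose let the fingers close. It gives the time, the measured TCP pose, the force, the opening and the grip force at its end, in the units of the state.
- r.get_obs(): the state, without advancing time (a new reading comes with each control period).
- r.grab_frame(name): name is "scene" or "side" or "wrist"; returns a dict with "image" (480x640x3 uint8, red, green, blue), "depth" (480x640 float32, m along the optical axis (not along the pixel's ray), 0 where there is no reading), "mtx" (3x3 intrinsics, pixels), "rvec" (rotation vector, rad) and "tvec" (3), from world to camera coordinates, as OpenCV has them. Camera axes: x right, y down, z forward; pixel columns grow to the right and rows downward; lengths in m; the calibration is good to about 2 mm. A picture is of the moment at which its call begins.
- r.hand_in(): hands the job in; it is judged then, once.
The state is a dict: "clock": time; "joints": joint angles; "qvel": joint speeds; "tau": joint torques, N m; "tcp_pos": TCP position; "orientation": TCP orientation; "contact_force": force on the tool from outside, world axes, zero at the start; "moment": the same for the moment, N m; "grip_width": finger opening in m; "gripper_force": force on a finger pad.
Only numpy, scipy, OpenCV 4.12 (cv2) and the standard library are available. Lean on these libraries where they do the work, as an engineer would, in place of code of your own. Each camera call takes 0.05 s, during which the arm holds its last target. There are 200 camera calls.

## Working session

There is one attempt and no reset: what is moved stays moved. The work goes in short steps, Python scripts to look and compute and a tool call to move; the robot and the scene stay as the last step left them, time stands still between calls to the robot, and variables do not carry over. Pictures are saved under pics/ and viewed, at most 10 in all, crops included, and the job is handed in when it is done.

Besides the shell and the picture viewer there is one more tool, called after "Emit:" by a JSON object that holds its "op" and its "data", one argument or row to a line. step_arm: Moves the arm, as the interface text tells. Its arguments: {"type":"object","properties":{"moves":{"type":"array","items":{"type":"array","items":{"type":"number"}}},"grip_force":{"type":"number"}},"required":["moves"]}

```bash
ls; mkdir -p pics; python3 - <<'E'
from bench import r
import cv2,numpy as np,pickle
o=r.get_obs();print({k:np.round(v,3) for k,v in o.items()})
for n in("scene","side"):
    f=r.grab_frame(n);pickle.dump(f,open(f"pics/{n}0.pkl","wb"));cv2.imwrite(f"pics/{n}0.png",f["image"][:,:,::-1])
    R=cv2.Rodrigues(f["rvec"])[0];print(n,-R.T@np.ravel(f["tvec"]),R[2])
E
```

```text
pics
{'clock': np.float64(0.0), 'joints': array([ 1.226,  0.478,  0.022,  1.556, -0.012,  1.109, -0.083]), 'qvel': array([ 0.001, -0.001,  0.001,  0.   ,  0.001, -0.001,  0.   ]), 'tau': array([ 0.0000e+00, -5.9645e+01,  1.6080e+00, -2.8119e+01,  1.2000e-02,
        9.0000e-03,  0.0000e+00]), 'tcp_pos': array([ 0.158, -0.656,  0.23 ]), 'orientation': array([-3.118, -0.371,  0.   ]), 'contact_force': array([ 0.055,  0.037, -0.507]), 'moment': array([0.017, 0.032, 0.008]), 'gripper_force': np.float64(0.0), 'grip_width': np.float64(0.085)}
scene [ 0.99991447 -0.55787831  0.93924851] [-0.44116407  0.5259519  -0.72715119]
side [-0.47631363  0.95973667  0.97952002] [ 0.591742   -0.56951302 -0.57052285]
```

View pics/scene0.png

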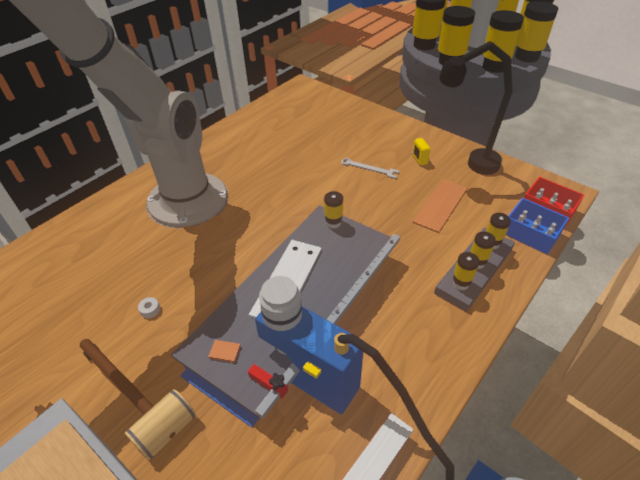

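View pics/side0.png

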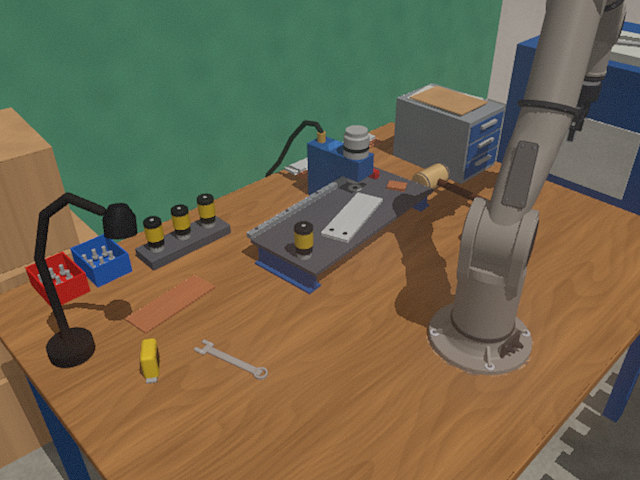

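The scene view shows the bar at about (290,275), with its right end behind the blue head (280,310). The fence runs from (398,238) to (265,400), and the red stop is at (265,378). In the side view the bar is fully visible, from (330,235) to (380,197), with the fence behind it from (250,235) to (345,185). I'll measure both next.

```bash
cat > h.py <<'E'
import cv2,numpy as np,pickle
def cam(f):
    R=cv2.Rodrigues(f["rvec"])[0];return R,-R.T@np.ravel(f["tvec"])
def ray(f,uv,z):
    R,c=cam(f);uv=np.atleast_2d(np.asarray(uv,float))
    d=np.c_[uv,np.ones(len(uv))]@np.linalg.inv(f["mtx"]).T@R
    return c+d*((z-c[2])/d[:,2])[:,None]
def cloud(f):
    R,c=cam(f);v,u=np.mgrid[:480,:640];d=np.stack([u,v,np.ones_like(u)],-1)@np.linalg.inv(f["mtx"]).T
    return (d*f["depth"][...,None])@R+c
def proj(f,P): return cv2.projectPoints(np.asarray(P,float).reshape(-1,1,3),f["rvec"],f["tvec"],f["mtx"],None)[0][:,0]
def barmask(f,box):
    h=cv2.cvtColor(f["image"],cv2.COLOR_RGB2HSV);m=((h[...,1]<40)&(h[...,2]>150)).astype(np.uint8)
    k=np.zeros_like(m);x0,y0,x1,y1=box;k[y0:y1,x0:x1]=1;return m*k
E
python3 - <<'E'
from h import *
F={n:pickle.load(open(f"pics/{n}0.pkl","rb")) for n in("scene","side")}
for n,b in(("scene",(240,230,330,320)),("side",(310,185,395,245))):
    f=F[n];P=cloud(f);m=barmask(f,b)
    c=max(cv2.findContours(m,0,2)[0],key=cv2.contourArea)
    print(n,cv2.contourArea(c),"z med",np.median(P[m>0][:,2]),cv2.approxPolyDP(c,3,True)[:,0].tolist())
    q=ray(f,c[:,0],0.08)[:,:2]*1000
    print(cv2.minAreaRect(q.astype(np.float32)), cv2.boxPoints(cv2.minAreaRect(q.astype(np.float32))).round())
    # table & fence from the cloud
    h=cv2.cvtColor(f["image"],cv2.COLOR_RGB2HSV)
    g=(h[...,1]<70)&(P[...,0]>.3)&(P[...,0]<.95)&(abs(P[...,1])<.5)
    for lo,hi in((.065,.074),(.082,.09)):
        s=g&(P[...,2]>lo)&(P[...,2]<hi);print(lo,s.sum(),np.median(P[s][:,2]))
    red=(h[...,1]>150)&((h[...,0]<6)|(h[...,0]>174))&(P[...,2]>.07)&(P[...,2]<.13)&(P[...,0]<.9)
    print("red",red.sum(),P[red].min(0).round(3),P[red].max(0).round(3))
def crop(f,x0,y0,x1,y1,s): return cv2.resize(f["image"][y0:y1,x0:x1,::-1],None,fx=s,fy=s,interpolation=cv2.INTER_CUBIC)
cv2.imwrite("pics/c1.png",crop(F["scene"],170,200,410,420,2.7))
cv2.imwrite("pics/c2.png",crop(F["side"],240,120,440,290,3.5))
E
```

```text
scene 2217.0 z med 0.08029005917966592 [[320, 247], [292, 239], [262, 285], [249, 314], [256, 316], [261, 304], [277, 311], [263, 297], [272, 303], [289, 300], [296, 288], [300, 289]]
((488.32464599609375, -84.58670043945312), (86.18495178222656, 243.5738525390625), 16.586633682250977) [[ 412.   20.]
 [ 482. -214.]
 [ 564. -189.]
 [ 495.   44.]]
0.065 12655 0.06899073576300496
0.082 1278 0.08507851302881492
red 407 [ 0.593 -0.313  0.071] [ 0.677 -0.287  0.108]
side 1244.5 z med 0.07967759475694469 [[381, 198], [357, 193], [321, 232], [348, 239]]
((487.94940185546875, -85.84239959716797), (81.46814727783203, 240.4149169921875), 18.766895294189453) [[ 411.   15.]
 [ 488. -213.]
 [ 565. -187.]
 [ 488.   41.]]
0.065 5965 0.06971799400445322
0.082 737 0.08477942922700998
red 58 [ 0.587 -0.346  0.072] [ 0.636 -0.287  0.099]
```

View pics/c1.png

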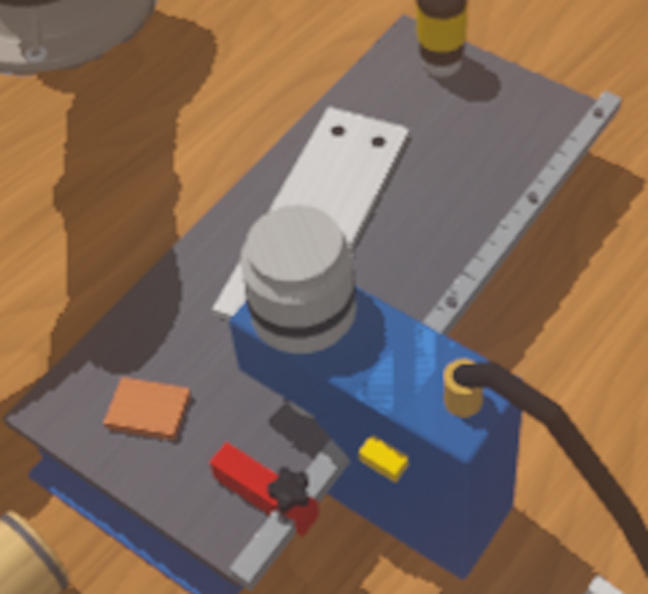

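View pics/c2.png

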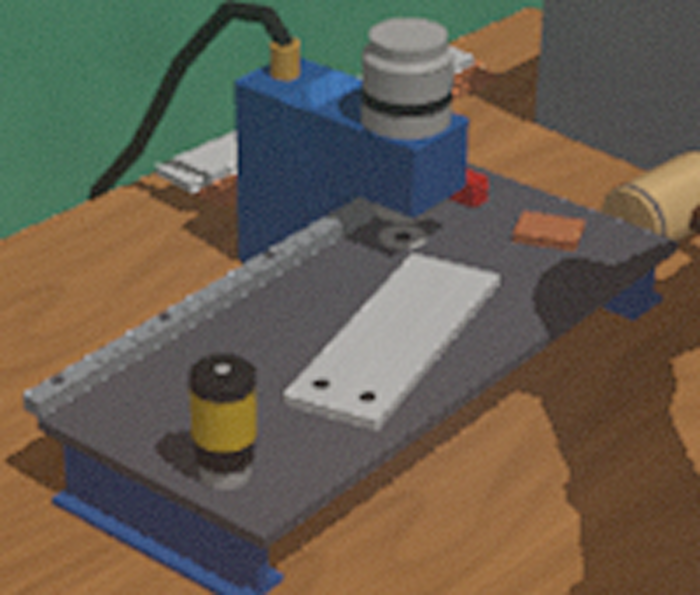

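The scene crop shows the holder at the table's left front corner (442,60) and the front edge running from (402,15) to (8,418). The stop is at (250,470). The side crop shows the whole bar from (290,400) to (500,275), with its right end just in front of the die. Next I'll fit the fence and stop lines.

```bash
python3 - <<'E'
from h import *
F={n:pickle.load(open(f"pics/{n}0.pkl","rb")) for n in("scene","side")}
o=lambda p,off,s:np.array(p)/s+off
f=F["scene"];k=lambda *p:o(p,[170,200],2.7)
fe=ray(f,[k(402,15),k(8,418)],.07)*1000;print("front edge",fe.round(1),"yaw",np.arctan2(-(fe[0]-fe[1])[0],(fe[0]-fe[1])[1]))
for nm,f in F.items():
    P=cloud(f);h=cv2.cvtColor(f["image"],cv2.COLOR_RGB2HSV)
    s=(h[...,1]<70)&(P[...,2]>.08)&(P[...,2]<.092)&(P[...,0]>.5)&(P[...,0]<.75)&(abs(P[...,1])<.4)
    b=barmask(f,(240,230,330,325) if nm=="scene" else (310,180,395,250));s&=cv2.dilate(b,np.ones((7,7)))==0
    n,l,st,ce=cv2.connectedComponentsWithStats(s.astype(np.uint8))
    for i in range(1,n):
        if st[i,4]>60:
            v,u=np.nonzero(l==i);q=(ray(f,np.c_[u,v],.086)[:,:2]*1000).astype(np.float32)
            print(nm,st[i],cv2.minAreaRect(q),cv2.boxPoints(cv2.minAreaRect(q)).round().tolist())
    hol=(h[...,0]>20)&(h[...,0]<35)&(h[...,1]>150)&(P[...,2]>.08)&(P[...,2]<.18)&(P[...,0]<.7)
    print("holder",P[hol].mean(0).round(3),hol.sum())
    off=(h[...,0]<15)&(h[...,1]>100)&(abs(P[...,2]-.08)<.004)&(P[...,0]>.3)&(P[...,0]<.6)&(abs(P[...,1])<.4)
    print("offcut",P[off].mean(0).round(3),off.sum())
f=F["scene"];k=lambda *p:o(p,[170,200],2.7)
print("fence top front edge",ray(f,[k(607,93),k(428,320)],.086)*1000)
# red stop: top at 19mm over table
print("red top pts",(ray(f,[k(228,443),k(211,465),k(268,487),k(270,468)],.089)*1000).round(1))
f=F["side"];k=lambda *p:o(p,[240,120],3.5)
print("die centre",(ray(f,k(402,237),.07)*1000).round(1))
E
```

```text
front edge [[ 381.6  164.5   70. ]
 [ 435.4 -376.3   70. ]] yaw 0.09920910490798757
scene [333 234  67  90 831] ((631.8031616210938, 36.21728515625), (20.15958595275879, 307.21856689453125), 5.278002738952637) [[608.0, 188.0], [636.0, -118.0], [656.0, -116.0], [628.0, 190.0]]
scene [284 363  15  22 167] ((658.7465209960938, -261.1985168457031), (19.095508575439453, 43.83396911621094), 5.988183975219727) [[647.0, -240.0], [652.0, -284.0], [671.0, -282.0], [666.0, -238.0]]
scene [256 389  23  28 275] ((665.7654418945312, -331.2641296386719), (20.00297737121582, 53.20664978027344), 5.637765407562256) [[653.0, -306.0], [658.0, -359.0], [678.0, -357.0], [673.0, -304.0]]
holder [0.321 1.102 0.149] 2160
offcut [ 0.517 -0.305  0.079] 468
side [247 177 100  61 615] ((627.0641479492188, -10.42401123046875), (28.23316192626953, 413.0373840332031), 5.47360897064209) [[593.0, 194.0], [633.0, -217.0], [661.0, -215.0], [621.0, 196.0]]
holder [0.437 0.148 0.13 ] 241
offcut [ 0.518 -0.3    0.08 ] 136
fence top front edge [[ 611.02100466  186.91933914   86.        ]
 [ 638.08109746 -113.22489555   86.        ]]
red top pts [[ 591.6 -291.3   89. ]
 [ 594.5 -311.6   89. ]
 [ 638.8 -298.    89. ]
 [ 629.7 -286.4   89. ]]
die centre [[ 600.4 -213.6   70. ]]
```

Emit:
{"op": "step_arm", "data": {
  "moves": [
    [15, -18, 0, 0, 0, 0.02, 85],
    [40, -48, 0, 0, 0, 0.05, 85],
    [70, -85, 0, 0, 0, 0.08, 85],
    [100, -121, 0, 0, 0, 0.11, 85],
    [130, -157, 0, 0, 0, 0.143, 85],
    [160, -194, 0, 0, 0, 0.143, 85],
    [190, -230, 0, 0, 0, 0.143, 85],
    [220, -266, 0, 0, 0, 0.143, 85]
  ]
}}

```text
clock: 0.9
tcp_pos: [0.3101, -0.344, 0.2311]
orientation: [-3.138, -0.147, 0.0]
contact_force: [1.2, -0.1, -0.4]
grip_width: 0.0851
gripper_force: 0.0
```

```bash
cat >> h.py <<'E'
O=np.array([646.,-210.]);PH=.094
EX=np.array([np.cos(PH),np.sin(PH)]);EY=np.array([-EX[1],EX[0]])
def to_p(w): w=np.atleast_2d(w)[:,:2]-O;return np.c_[w@EX,w@EY]
def go(px,py,z):
    """print shift in tool axes (mm) to punch-frame target, turn about tool z"""
    from bench import r
    o=r.get_obs();T=cv2.Rodrigues(np.array(o["orientation"]))[0];t=np.array(o["tcp_pos"])*1000
    w=np.r_[O+px*EX+py*EY,z]
    print("t",round(float(o["clock"]),2),"p",to_p(t).round(1),"z",t[2].round(1),"yaw-PH",round(float(np.arctan2(T[1,0],T[0,0])-PH),4),
      "F",np.round(o["contact_force"],1),"Fp",np.round(to_p(np.array(o["contact_force"])[:2]+O),1),"shift",(T.T@(w-t)).round(1))
E
python3 -c "
from h import *
go(-212,120,150)"
```

```text
t 0.9 p [[-347.  -101.9]] z 231.1 yaw-PH -0.0003 F [ 1.2 -0.1 -0.4] Fp [[ 1.2 -0.2]] shift [ 134.9 -221.9   81.1]
```

Emit:
{"op": "step_arm", "data": {
  "moves": [
    [17, -28, 5, 0, 0, 0, 85],
    [37, -60, 15, 0, 0, 0, 85],
    [57, -93, 25, 0, 0, 0, 85],
    [77, -126, 40, 0, 0, 0, 85],
    [97, -159, 50, 0, 0, 0, 85],
    [117, -192, 60, 0, 0, 0, 85],
    [135, -222, 70, 0, 0, 0, 85],
    [135, -222, 81, 0, 0, 0, 85]
  ]
}}

```text
clock: 1.7
tcp_pos: [0.4256, -0.1078, 0.1502]
orientation: [-3.136, -0.159, -0.003]
contact_force: [-0.5, -0.2, -0.6]
grip_width: 0.0849
gripper_force: 0.0
```

```bash
python3 - <<'E'
from h import *
from bench import r
go(-212,120,90)
for n in("wrist","side"):
    f=r.grab_frame(n);pickle.dump(f,open(f"pics/{n}1.pkl","wb"))
    im=f["image"][:,:,::-1].copy()
    if n=="side":im=cv2.resize(im[120:320,220:480],None,fx=3,fy=3,interpolation=cv2.INTER_CUBIC)
    cv2.imwrite(f"pics/{n}1.png",im)
E
```

```text
t 1.7 p [[-209.8  122.4]] z 150.2 yaw-PH 0.0071 F [-0.5 -0.2 -0.6] Fp [[-0.5 -0.1]] shift [-2.3  2.5 60.2]
```

View pics/wrist1.png

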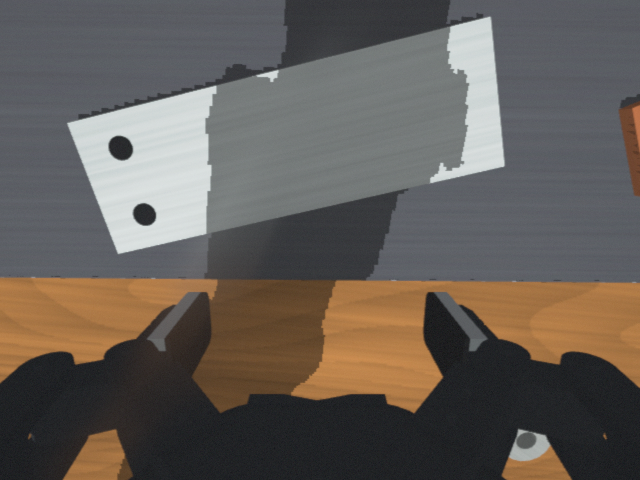

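View pics/side1.png

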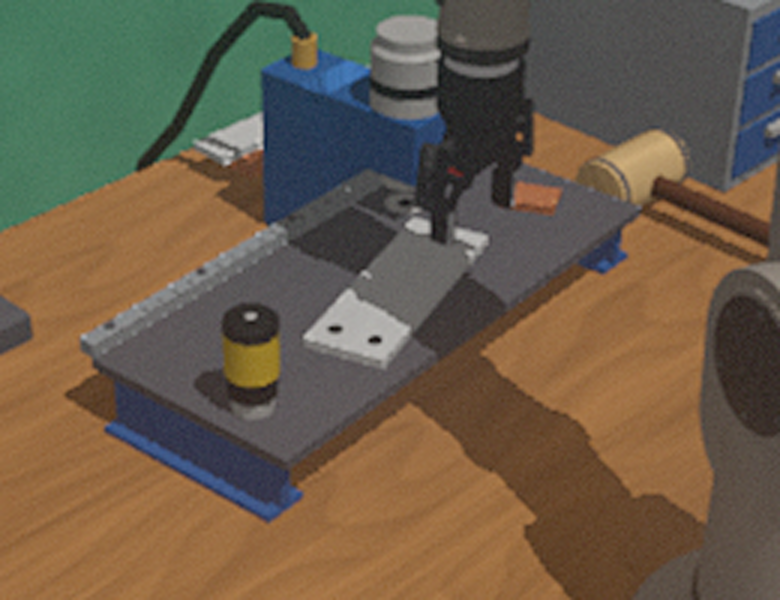

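The wrist view shows all four bar corners at (68,124), (490,17), (504,166) and (118,252), with the table's front edge along row 279. In the side view the open fingers hang above and in front of the bar. I'll cast the wrist corners as a check.

```bash
python3 - <<'E'
from h import *
f=pickle.load(open("pics/wrist1.pkl","rb"))
q=to_p(ray(f,[(68,124),(490,17),(504,166),(118,252)],.08)*1000);print(q.round(1))
print("centre",q.mean(0),"yaw",[np.arctan2(-(a-b)[0],(a-b)[1]) for a,b in((q[0],q[1]),(q[3],q[2]))],"len",np.linalg.norm(q-np.roll(q,1,0),axis=1).round(1))
e=to_p(ray(f,[(30,278),(610,281)],.07)*1000);print("front edge",e.round(1))
P=cloud(f);print(P[300:330,196:206,2].round(3).mean(), P[180,300],P[320,[198,202,438],:].round(3))
E
```

```text
[[-137.   263.8]
 [ -81.9   32.3]
 [-158.7   14. ]
 [-212.7  245.9]]
centre [-147.58227115  139.00648315] yaw [np.float64(0.2336987931183155), np.float64(0.22848191750512722)] len [ 77.7 238.   79.  238.1]
front edge [[-234.3  312.6]
 [-233.6  -71.8]]
0.17268 [ 0.46654873 -0.09357122  0.07867268] [[ 0.423 -0.065  0.175]
 [ 0.421 -0.065  0.171]
 [ 0.433 -0.15   0.177]]
```

Emit:
{"op": "step_arm", "data": {
  "moves": [
    [-2, 2, 10, 0, 0, 0.007, 85],
    [-2, 2, 25, 0, 0, 0.007, 85],
    [-2, 2, 40, 0, 0, 0.007, 85],
    [-2, 2, 54, 0, 0, 0.007, 85],
    [-2, 2, 64, 0, 0, 0.007, 85],
    [-2, 2, 70, 0, 0, 0.007, 85],
    [-2, 2, 73, 0, 0, 0.007, 85],
    [-2, 2, 73, 0, 0, 0.007, 85]
  ]
}}

```text
clock: 2.6
tcp_pos: [0.4216, -0.1148, 0.0772]
orientation: [3.139, 0.135, -0.0]
contact_force: [0.1, 0.2, -0.9]
grip_width: 0.085
gripper_force: 0.0
```

```bash
python3 - <<'E'
from h import *
from bench import r
go(-212,120,72)
f=r.grab_frame("side");pickle.dump(f,open("pics/side2.pkl","wb"))
P=cloud(f);h=cv2.cvtColor(f["image"],cv2.COLOR_RGB2HSV)
q=to_p(P.reshape(-1,3)*1000);z=P[...,2].ravel()*1000
s=(q[:,0]>-226)&(q[:,0]<-198)&(z>73)&(z<160)
for lo,hi in((20,75),(75,120),(120,165),(165,220)):
    k=s&(q[:,1]>lo)&(q[:,1]<hi);print(lo,hi,k.sum(),np.sort(z[k])[:10].round(1),q[k].min(0) if k.any() else "",q[k].max(0)if k.any() else "")
cv2.imwrite("pics/side2.png",cv2.resize(f["image"][150:280,290:460,::-1],None,fx=4,fy=4,interpolation=cv2.INTER_CUBIC))
E
```

```text
t 2.6 p [[-214.5  115.9]] z 77.2 yaw-PH -0.0077 F [ 0.1  0.2 -0.9] Fp [[0.1 0.1]] shift [ 2.5 -4.1  5.2]
20 75 126 [73.  73.9 73.9 74.7 86.3 89.9 90.3 90.9 91.1 92.4] [-225.83741627   35.58879507] [-198.25051588   74.85914986]
75 120 49 [73.3 74.  74.2 74.3 95.8 97.4 98.7 99.  99.7 99.9] [-225.96498374   75.25931074] [-200.18567978  118.45231785]
120 165 62 [ 73.4  88.9  94.2  96.1  97.2  97.8  98.1 100.  100.5 106. ] [-225.85953257  123.57586508] [-204.02882275  164.91698008]
165 220 171 [73.3 73.3 73.3 73.4 73.6 73.6 73.9 73.9 74.1 74.3] [-225.81003582  165.06686307] [-198.24541824  218.167657  ]
```

View pics/side2.png

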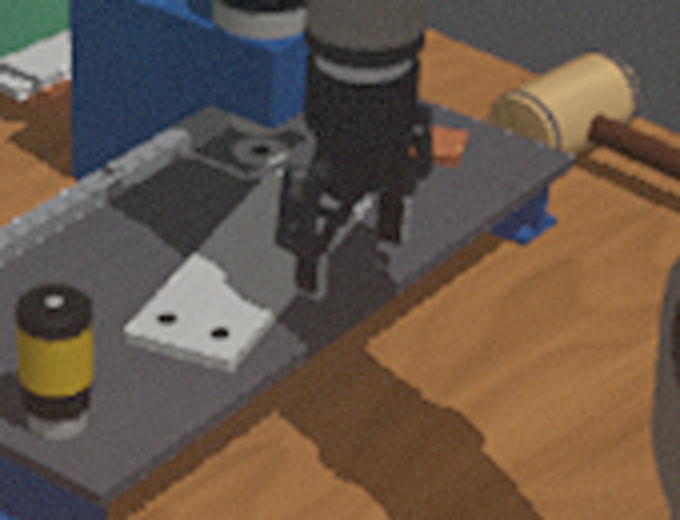

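The fingertips, at (310,290) and (390,240) in the crop, are still about 11 mm above TCP height 77. The open pads stand back, as stated, so I'll lower them to TCP 62.

Emit:
{"op": "step_arm", "data": {
  "moves": [
    [1, -4, 4, 0, 0, -0.008, 85],
    [1, -4, 9, 0, 0, -0.008, 85],
    [1, -4, 12, 0, 0, -0.008, 85],
    [1, -4, 13, 0, 0, -0.008, 85],
    [1, -4, 14, 0, 0, -0.008, 85],
    [1, -4, 14, 0, 0, -0.008, 85]
  ]
}}

```text
clock: 3.25
tcp_pos: [0.4223, -0.1104, 0.0632]
orientation: [-3.138, -0.149, 0.0]
contact_force: [-0.3, 0.3, -0.6]
grip_width: 0.0853
gripper_force: 0.0
```

```bash
python3 -c "
from h import *
go(-190,120,62)"
```

```text
t 3.25 p [[-213.4  120.1]] z 63.2 yaw-PH 0.0007 F [-0.3  0.3 -0.6] Fp [[-0.3  0.3]] shift [23.4  0.1  1.2]
```

Emit:
{"op": "step_arm", "data": {
  "moves": [
    [4, 0, 1, 0, 0, 0, 85],
    [8, 0, 1, 0, 0, 0, 85],
    [12, 0, 1, 0, 0, 0, 85],
    [16, 0, 1, 0, 0, 0, 85],
    [20, 0, 1, 0, 0, 0, 85],
    [24, 0, 1, 0, 0, 0, 85],
    [28, 0, 1, 0, 0, 0, 85],
    [32, 0, 1, 0, 0, 0, 85]
  ]
}}

```text
clock: 4.05
tcp_pos: [0.4545, -0.1073, 0.0623]
orientation: [-3.138, -0.149, 0.0]
contact_force: [-2.3, 1.0, 0.3]
grip_width: 0.0851
gripper_force: 1.1
```

```bash
cat >> h.py <<'E'
def bar(name="wrist",z=.08):
    from bench import r
    f=r.grab_frame(name);pickle.dump(f,open("pics/last.pkl","wb"))
    P=cloud(f);h=cv2.cvtColor(f["image"],cv2.COLOR_RGB2HSV)
    q=to_p(P.reshape(-1,3)*1000).reshape(480,640,2)
    m=((h[...,1]<45)&(h[...,2]>105)&(abs(P[...,2]-.08)<.006)&(q[...,0]<-3)&(q[...,0]>-230)&(q[...,1]<330)&(q[...,1]>-80)).astype(np.uint8)
    m=cv2.morphologyEx(m,cv2.MORPH_CLOSE,np.ones((3,3)))
    c=max(cv2.findContours(m,0,2)[0],key=cv2.contourArea)
    b=to_p(ray(f,c[:,0],z)*1000).astype(np.float32);R=cv2.minAreaRect(b)
    print(name,np.round(R[0],1),np.round(R[1],1),round(R[2],2),cv2.boxPoints(R).round(1).tolist())
    return f,c
E
python3 -c "
from h import *
go(-150,120,62);bar();bar('side')"
```

```text
t 4.05 p [[-181.   120.2]] z 62.3 yaw-PH 0.0009 F [-2.3  1.   0.3] Fp [[-2.2  1.2]] shift [31.   0.2  0.3]
wrist [-127.8  132.3] [ 82. 232.] 8.56 [[-185.60000610351562, 240.89999389648438], [-151.0, 11.5], [-69.9000015258789, 23.700000762939453], [-104.5, 253.10000610351562]]
side [-131.   167.3] [ 85.2 193.2] 8.11 [[-186.8000030517578, 256.8999938964844], [-159.60000610351562, 65.5999984741211], [-75.19999694824219, 77.5999984741211], [-102.4000015258789, 268.8999938964844]]
```

Emit:
{"op": "step_arm", "data": {
  "moves": [
    [5, 0, 0, 0, 0, 0, 85],
    [10, 0, 0, 0, 0, 0, 85],
    [15, 0, 0, 0, 0, 0, 85],
    [20, 0, 0, 0, 0, 0, 85],
    [25, 0, 0, 0, 0, 0, 85],
    [30, 0, 0, 0, 0, 0, 85],
    [35, 0, 0, 0, 0, 0, 85],
    [40, 0, 0, 0, 0, 0, 85]
  ]
}}

```text
clock: 4.95
tcp_pos: [0.4943, -0.1037, 0.0623]
orientation: [3.138, 0.148, -0.0]
contact_force: [-3.0, -0.4, 1.7]
grip_width: 0.0854
gripper_force: 1.5
```

```bash
python3 -c "
from h import *
go(-100,120,62);bar()"
```

```text
t 4.95 p [[-141.   120.1]] z 62.3 yaw-PH 0.0005 F [-3.  -0.4  1.7] Fp [[-3.  -0.1]] shift [41.   0.1  0.3]
wrist [-92.6 124.2] [228.9  80.2] 89.98 [[-132.6999969482422, 9.800000190734863], [-52.5, 9.699999809265137], [-52.5, 238.60000610351562], [-132.6999969482422, 238.60000610351562]]
```

Emit:
{"op": "step_arm", "data": {
  "moves": [
    [6, 0, 0, 0, 0, 0, 85],
    [12, 0, 0, 0, 0, 0, 85],
    [18, 0, 0, 0, 0, 0, 85],
    [24, 0, 0, 0, 0, 0, 85],
    [30, 0, 0, 0, 0, 0, 85],
    [36, 0, 0, 0, 0, 0, 85],
    [40, 0, 0, 0, 0, 0, 85],
    [42, 0, 0, 0, 0, 0, 85]
  ]
}}

```text
clock: 5.8
tcp_pos: [0.5364, -0.0995, 0.0623]
orientation: [-3.138, -0.149, -0.001]
contact_force: [-1.6, -0.1, 0.4]
grip_width: 0.0851
gripper_force: 1.3
```

Emit:
{"op": "step_arm", "data": {
  "moves": [
    [1, 0, 0, 0, 0, 0, 85],
    [2, 0, 0, 0, 0, 0, 85],
    [3, 0, 0, 0, 0, 0, 85],
    [4, 0, 0, 0, 0, 0, 85],
    [4, 0, 0, 0, 0, 0, 85]
  ]
}}

```text
clock: 6.3
tcp_pos: [0.5394, -0.0993, 0.0623]
orientation: [-3.138, -0.148, 0.001]
contact_force: [-3.5, -0.2, 1.0]
grip_width: 0.0853
gripper_force: 1.8
```

```bash
python3 -c "
from h import *
go(-92,120,62);bar()"
```

```text
t 6.3 p [[-95.7 120.2]] z 62.3 yaw-PH 0.0005 F [-3.5 -0.2  1. ] Fp [[-3.5  0.2]] shift [3.7 0.2 0.3]
wrist [-43.9 124.3] [ 84.4 228.9] 0.01 [[-86.0999984741211, 238.8000030517578], [-86.0999984741211, 9.899999618530273], [-1.7000000476837158, 9.899999618530273], [-1.7000000476837158, 238.8000030517578]]
```

Emit:
{"op": "step_arm", "data": {
  "moves": [
    [0.5, 0, 0, 0, 0, 0, 85],
    [1, 0, 0, 0, 0, 0, 85],
    [1.5, 0, 0, 0, 0, 0, 85],
    [2, 0, 0, 0, 0, 0, 85],
    [2, 0, 0, 0, 0, 0, 85]
  ]
}}

```text
clock: 6.85
tcp_pos: [0.5396, -0.0993, 0.0621]
orientation: [3.138, 0.148, -0.007]
contact_force: [-9.1, 0.2, 5.4]
grip_width: 0.085
gripper_force: 4.6
```

Emit:
{"op": "step_arm", "data": {
  "moves": [
    [0.5, 0, 0, 0, 0, 0, 85],
    [1, 0, 0, 0, 0, 0, 85],
    [1.5, 0, 0, 0, 0, 0, 85],
    [2, 0, 0, 0, 0, 0, 85],
    [2, 0, 0, 0, 0, 0, 85]
  ]
}}

```text
clock: 7.35
tcp_pos: [0.5396, -0.0993, 0.0618]
orientation: [3.138, 0.148, -0.013]
contact_force: [-13.5, 0.2, 9.7]
grip_width: 0.0854
gripper_force: 7.0
```

Emit:
{"op": "step_arm", "data": {
  "moves": [
    [-10, 0, 0, 0, 0, 0, 85],
    [-20, 0, 0, 0, 0, 0, 85],
    [-20, 0, -20, 0, 0, 0, 85],
    [-20, -10, -50, 0, 0, 0, 60],
    [0, -50, -70, 0, 0, 0, 30],
    [20, -90, -70, 0, 0, 0, 0],
    [40, -130, -70, 0, 0, 0, 0],
    [47, -170, -70, 0, 0, 0, 0]
  ]
}}

```text
clock: 8.15
tcp_pos: [0.5768, 0.0769, 0.1333]
orientation: [-3.137, -0.148, -0.007]
contact_force: [0.3, -0.1, -0.3]
grip_width: 0.0116
gripper_force: 0.0
```

```bash
sed -i 's/^O=.*;PH/O=np.array([641.,-210.5]);PH/' h.py; python3 - <<'E'
from h import *
go(-40,290,85)
f,c=bar("wrist")
cv2.imwrite("pics/w3.png",f["image"][:,:,::-1])
f,c=bar("scene")
E
```

```text
t 8.15 p [[-36.9 292.1]] z 133.3 yaw-PH 0.0003 F [ 0.3 -0.1 -0.3] Fp [[ 0.3 -0.2]] shift [-3.3  2.2 48.2]
wrist [-41.7 174.4] [ 78.3 153.2] 0.03 [[-80.9000015258789, 251.0], [-80.80000305175781, 97.80000305175781], [-2.5, 97.80000305175781], [-2.5999999046325684, 251.0]]
scene [-39.1 172.5] [153.2  74.2] 89.84 [[-76.4000015258789, 96.0], [-2.200000047683716, 95.80000305175781], [-1.7999999523162842, 249.0], [-76.0, 249.1999969482422]]
```

View pics/w3.png

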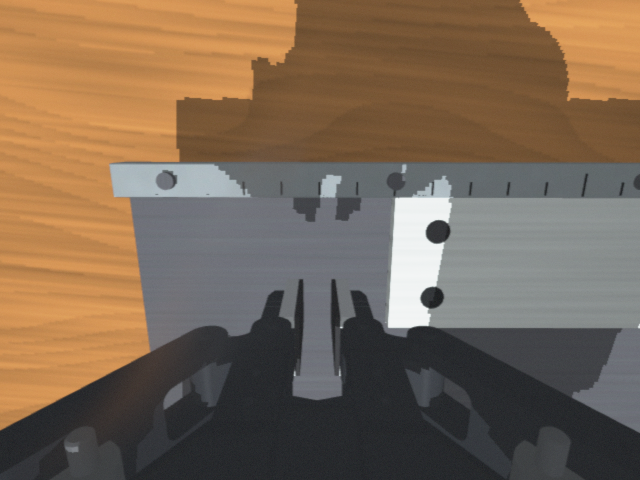

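The wrist view shows the bar flush along the fence (row 197), its free end at column 390 (py ≈ 250), and the fingers almost shut. The fingers can go down beside the free end.

Emit:
{"op": "step_arm", "data": {
  "moves": [
    [-3, 0, 10, 0, 0, 0, 0],
    [-3, 0, 25, 0, 0, 0, 0],
    [-3, 0, 38, 0, 0, 0, 0],
    [-3, 0, 48, 0, 0, 0, 0],
    [-3, 0, 54, 0, 0, 0, 0],
    [-3, 0, 57, 0, 0, 0, 0],
    [-3, 0, 59, 0, 0, 0, 0],
    [-3, 0, 59, 0, 0, 0, 0]
  ]
}}

```text
clock: 9.05
tcp_pos: [0.5716, 0.0745, 0.0733]
orientation: [-3.138, -0.149, -0.0]
contact_force: [0.7, 0.7, -0.6]
grip_width: -0.0002
gripper_force: 0.0
```

Emit:
{"op": "step_arm", "data": {
  "moves": [
    [0, 4, 0, 0, 0, 0, 0],
    [0, 8, 0, 0, 0, 0, 0],
    [0, 12, 0, 0, 0, 0, 0],
    [0, 16, 0, 0, 0, 0, 0],
    [0, 20, 0, 0, 0, 0, 0],
    [0, 24, 0, 0, 0, 0, 0],
    [0, 28, 0, 0, 0, 0, 0],
    [0, 32, 0, 0, 0, 0, 0]
  ]
}}

```text
clock: 9.85
tcp_pos: [0.5745, 0.0429, 0.0733]
orientation: [-3.137, -0.149, -0.0]
contact_force: [-0.5, 2.1, -0.2]
grip_width: 0.0002
gripper_force: 1.1
```

```bash
python3 -c "
from h import *
go(-40,180,74);bar();bar('scene')"
```

```text
t 9.85 p [[-42.4 258.5]] z 73.3 yaw-PH 0.001 F [-0.5  2.1 -0.2] Fp [[-0.3  2.1]] shift [ 2.4 78.5 -0.7]
wrist [-41.6 182.5] [ 78.1 130.3] 0.03 [[-80.69999694824219, 247.60000610351562], [-80.5999984741211, 117.30000305175781], [-2.5999999046325684, 117.30000305175781], [-2.5999999046325684, 247.6999969482422]]
scene [-39.  175.5] [157.5  75.4] 89.33 [[-77.69999694824219, 97.19999694824219], [-2.200000047683716, 96.30000305175781], [-0.4000000059604645, 253.8000030517578], [-75.80000305175781, 254.6999969482422]]
```

Emit:
{"op": "step_arm", "data": {
  "moves": [
    [0, 5, 0, 0, 0, 0, 0],
    [0, 10, 0, 0, 0, 0, 0],
    [0, 15, 0, 0, 0, 0, 0],
    [0, 20, 0, 0, 0, 0, 0],
    [0, 25, 0, 0, 0, 0, 0],
    [0, 30, 0, 0, 0, 0, 0],
    [0, 35, 0, 0, 0, 0, 0],
    [0, 40, 0, 0, 0, 0, 0]
  ]
}}

```text
clock: 10.75
tcp_pos: [0.5783, 0.0024, 0.0733]
orientation: [-3.138, -0.149, 0.0]
contact_force: [0.3, 2.3, -0.1]
grip_width: -0.0002
gripper_force: 1.1
```

Emit:
{"op": "step_arm", "data": {
  "moves": [
    [0, 4, 0, 0, 0, 0, 0],
    [0, 8, 0, 0, 0, 0, 0],
    [0, 12, 0, 0, 0, 0, 0],
    [0, 16, 0, 0, 0, 0, 0],
    [0, 20, 0, 0, 0, 0, 0],
    [0, 24, 0, 0, 0, 0, 0],
    [0, 26, 0, 0, 0, 0, 0],
    [0, 28, 0, 0, 0, 0, 0]
  ]
}}

```text
clock: 11.55
tcp_pos: [0.5809, -0.0252, 0.0733]
orientation: [-3.138, -0.149, 0.0]
contact_force: [-0.5, 2.8, 0.4]
grip_width: -0.0005
gripper_force: 1.3
```

```bash
python3 - <<'E'
from h import *
go(-40,177,74);bar()
from bench import r
f,c=bar('scene')
cv2.imwrite("pics/s4.png",cv2.resize(f["image"][250:420,200:400,::-1],None,fx=4,fy=3.5,interpolation=cv2.INTER_CUBIC))
E
```

```text
t 11.55 p [[-42.5 190.1]] z 73.3 yaw-PH 0.0008 F [-0.5  2.8  0.4] Fp [[-0.3  2.8]] shift [ 2.5 13.1 -0.7]
wrist [-41.7 114.1] [ 78.1 130.5] 0.01 [[-80.80000305175781, 179.3000030517578], [-80.69999694824219, 48.79999923706055], [-2.5999999046325684, 48.79999923706055], [-2.700000047683716, 179.3000030517578]]
scene [-39.5 142.9] [92.  73.7] 90.0 [[-76.30000305175781, 96.9000015258789], [-2.5999999046325684, 96.9000015258789], [-2.5999999046325684, 189.0], [-76.30000305175781, 189.0]]
```

View pics/s4.png

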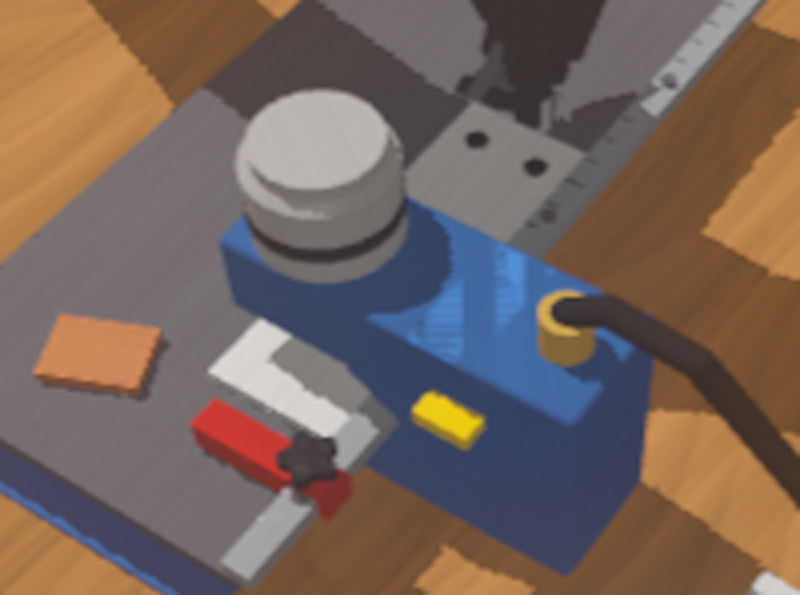

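The bar's end now shows past the head, with its corner at (210,372) in the crop. The red stop's upper edge runs from (215,400) to (290,440), leaving a narrow gap.

```bash
python3 - <<'E'
from h import *
f=pickle.load(open("pics/last.pkl","rb"))
k=lambda p:np.array(p)/[4,3.5]+[200,250]
print("bar end",to_p(ray(f,[k((210,373)),k((335,436))],.08)*1000).round(1),"stop",to_p(ray(f,[k((216,399)),k((285,435))],.089)*1000).round(1))
E
```

```text
bar end [[-74.9 -61.7]
 [  2.4 -58.3]] stop [[-57.6 -76.1]
 [-15.1 -74.7]]
```

Emit:
{"op": "step_arm", "data": {
  "moves": [
    [0, 1.5, 0, 0, 0, 0, 0],
    [0, 3, 0, 0, 0, 0, 0],
    [0, 4.5, 0, 0, 0, 0, 0],
    [0, 6, 0, 0, 0, 0, 0],
    [0, 7, 0, 0, 0, 0, 0],
    [0, 8, 0, 0, 0, 0, 0],
    [0, 9, 0, 0, 0, 0, 0],
    [0, 10, 0, 0, 0, 0, 0]
  ]
}}

```text
clock: 12.45
tcp_pos: [0.5818, -0.035, 0.0733]
orientation: [-3.138, -0.149, 0.0]
contact_force: [-1.0, 2.3, -1.0]
grip_width: -0.0003
gripper_force: 1.4
```

Emit:
{"op": "step_arm", "data": {
  "moves": [
    [0, 0.5, 0, 0, 0, 0, 0],
    [0, 1, 0, 0, 0, 0, 0],
    [0, 1.5, 0, 0, 0, 0, 0],
    [0, 2, 0, 0, 0, 0, 0],
    [0, 2, 0, 0, 0, 0, 0]
  ]
}}

```text
clock: 12.95
tcp_pos: [0.582, -0.0371, 0.0733]
orientation: [3.138, 0.149, -0.0]
contact_force: [-0.9, 3.1, 0.5]
grip_width: 0.0002
gripper_force: 1.2
```

Emit:
{"op": "step_arm", "data": {
  "moves": [
    [0, 0.5, 0, 0, 0, 0, 0],
    [0, 1, 0, 0, 0, 0, 0],
    [0, 1.5, 0, 0, 0, 0, 0],
    [0, 2, 0, 0, 0, 0, 0],
    [0, 2, 0, 0, 0, 0, 0]
  ]
}}

```text
clock: 13.45
tcp_pos: [0.5822, -0.0391, 0.0733]
orientation: [3.138, 0.149, -0.0]
contact_force: [-1.6, 2.7, 0.6]
grip_width: 0.0001
gripper_force: 1.2
```

Emit:
{"op": "step_arm", "data": {
  "moves": [
    [0, 0.5, 0, 0, 0, 0, 0],
    [0, 1, 0, 0, 0, 0, 0],
    [0, 1.5, 0, 0, 0, 0, 0],
    [0, 1.5, 0, 0, 0, 0, 0]
  ]
}}

```text
clock: 13.85
tcp_pos: [0.5824, -0.0406, 0.0733]
orientation: [3.138, 0.149, -0.0]
contact_force: [-1.0, 2.6, 0.6]
grip_width: 0.0001
gripper_force: 1.3
```

Emit:
{"op": "step_arm", "data": {
  "moves": [
    [0, 0.5, 0, 0, 0, 0, 0],
    [0, 1, 0, 0, 0, 0, 0],
    [0, 1.5, 0, 0, 0, 0, 0],
    [0, 1.5, 0, 0, 0, 0, 0]
  ]
}}

```text
clock: 14.25
tcp_pos: [0.5825, -0.042, 0.0733]
orientation: [3.138, 0.149, -0.0]
contact_force: [-1.0, 2.8, 0.8]
grip_width: -0.0001
gripper_force: 1.3
```

Emit:
{"op": "step_arm", "data": {
  "moves": [
    [0, 0.4, 0, 0, 0, 0, 0],
    [0, 0.8, 0, 0, 0, 0, 0],
    [0, 1.2, 0, 0, 0, 0, 0],
    [0, 1.2, 0, 0, 0, 0, 0]
  ]
}}

```text
clock: 14.65
tcp_pos: [0.5833, -0.0441, 0.0736]
orientation: [3.137, 0.147, 0.002]
contact_force: [-0.2, 1.0, 1.5]
grip_width: 0.0001
gripper_force: 0.7
```

Emit:
{"op": "step_arm", "data": {
  "moves": [
    [0, 0.4, 0, 0, 0, 0, 0],
    [0, 0.8, 0, 0, 0, 0, 0],
    [0, 1.2, 0, 0, 0, 0, 0],
    [0, 1.2, 0, 0, 0, 0, 0]
  ]
}}

```text
clock: 15.05
tcp_pos: [0.5833, -0.0442, 0.0736]
orientation: [-3.138, -0.149, -0.002]
contact_force: [1.6, 2.2, 2.7]
grip_width: 0.0002
gripper_force: 1.4
```

```bash
python3 - <<'E'
from h import *
go(-40,172,74)
f,c=bar('scene')
cv2.imwrite("pics/s5.png",cv2.resize(f["image"][325:405,235:315,::-1],None,fx=7,fy=7,interpolation=cv2.INTER_CUBIC))
E
```

```text
t 15.05 p [[-41.8 171. ]] z 73.6 yaw-PH 0.001 F [1.6 2.2 2.7] Fp [[1.8 2.1]] shift [ 1.8 -1.  -0.4]
scene [-39.6 -49.1] [73.9 60.1] 0.01 [[-76.5999984741211, -19.0], [-76.5999984741211, -79.0999984741211], [-2.700000047683716, -79.0999984741211], [-2.700000047683716, -19.0]]
```

View pics/s5.png

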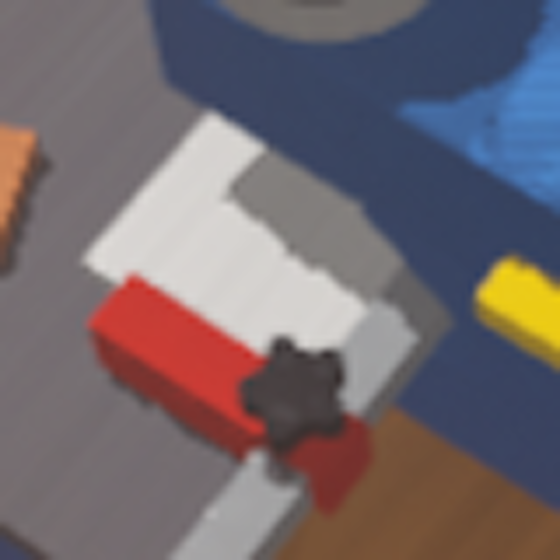

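The scene crop shows the bar's end face meeting the red stop's upper edge (135,280)–(250,350) with no visible gap. I'll confirm by force.

Emit:
{"op": "step_arm", "data": {
  "moves": [
    [0, 0.5, 0, 0, 0, 0, 0],
    [0, 1, 0, 0, 0, 0, 0],
    [0, 1.5, 0, 0, 0, 0, 0],
    [0, 1.5, 0, 0, 0, 0, 0]
  ]
}}

```text
clock: 15.5
tcp_pos: [0.5831, -0.0452, 0.0736]
orientation: [-3.137, -0.15, -0.001]
contact_force: [0.2, 3.7, 5.4]
grip_width: 0.0001
gripper_force: 2.6
```

```bash
python3 - <<'E'
from h import *
go(-40,172,74)
f,c=bar('wrist')
f,c=bar('scene')
h=cv2.cvtColor(f["image"],cv2.COLOR_RGB2HSV);F0=pickle.load(open("pics/scene0.pkl","rb"))
for g in(F0,f):
    h=cv2.cvtColor(g["image"],cv2.COLOR_RGB2HSV);m=(h[...,1]>150)&((h[...,0]<6)|(h[...,0]>174));m[:360]=0;m[400:]=0;m[:,:240]=0;m[:,300:]=0
    v,u=np.nonzero(m);print("red",m.sum(),u.mean(),v.mean(),u.min(),v.min())
E
```

```text
t 15.5 p [[-42.2 170. ]] z 73.6 yaw-PH 0.0013 F [0.2 3.7 5.4] Fp [[0.5 3.7]] shift [ 2.2 -2.  -0.4]
wrist [-41.9  98.4] [ 78.3 139.9] 0.05 [[-81.0999984741211, 168.3000030517578], [-81.0, 28.399999618530273], [-2.700000047683716, 28.5], [-2.799999952316284, 168.39999389648438]]
scene [-39.3 -49.1] [74.5 60.1] 0.01 [[-76.5999984741211, -19.0], [-76.5999984741211, -79.0999984741211], [-2.0999999046325684, -79.0999984741211], [-2.0999999046325684, -19.0]]
red 412 264.6407766990291 378.9854368932039 248 364
red 382 264.4554973821989 378.9214659685864 248 365
```

```bash
python3 - <<'E'
from h import *
for n in("wrist","side"):
    f,c=bar(n);P=cloud(f);q=to_p(P.reshape(-1,3)*1000);z=P[...,2].ravel()*1000
    h=cv2.cvtColor(f["image"],cv2.COLOR_RGB2HSV).reshape(-1,3)
    for y in range(140,181,3):
        print(n,y,[ (int(k.sum()),round(float(np.median(z[k])),1),int(np.median(h[k,2]))) if (k:=(abs(q[:,1]-y)<1.5)&(abs(q[:,0]-x)<5)&(z>60)).any() else None for x in(-70,-58,-42,-25,-12)])
E
```

```text
wrist [-41.9  95.3] [ 78.3 133.8] 0.05 [[-81.0999984741211, 162.1999969482422], [-81.0, 28.399999618530273], [-2.700000047683716, 28.5], [-2.799999952316284, 162.3000030517578]]
wrist 140 [None, (37, 79.3, 157), (243, 79.8, 161), (180, 79.6, 42), (196, 79.3, 163)]
wrist 143 [None, (75, 79.4, 162), (407, 129.1, 54), (185, 79.4, 156), (193, 79.2, 164)]
wrist 146 [None, (71, 79.3, 162), (459, 129.1, 54), (179, 79.2, 162), (184, 79.2, 164)]
wrist 149 [None, (44, 79.1, 162), (320, 116.1, 55), (184, 79.2, 162), (196, 79.2, 164)]
wrist 152 [None, (1, 79.7, 98), (245, 79.7, 161), (1279, 168.5, 49), (192, 79.2, 164)]
wrist 155 [None, None, (119, 79.4, 160), (2312, 161.1, 49), (187, 79.3, 164)]
wrist 158 [None, None, (122, 91.4, 51), (2335, 161.0, 49), (195, 79.3, 164)]
wrist 161 [None, None, (152, 88.9, 52), (2348, 160.7, 49), (220, 78.8, 158)]
wrist 164 [None, None, (30, 87.8, 90), (1795, 156.7, 49), (170, 69.2, 78)]
wrist 167 [None, (12, 119.2, 64), (216, 120.6, 49), (240, 69.8, 77), (162, 69.3, 78)]
wrist 170 [None, (48, 110.2, 53), (236, 110.3, 80), (159, 69.3, 78), (159, 69.2, 78)]
wrist
[... 824 characters left out ...]
157.3, 45), (2, 92.1, 72), None, None]
side 158 [(8, 249.7, 88), (14, 153.6, 44), (2, 114.8, 55), None, (1, 80.0, 110)]
side 161 [(11, 243.6, 77), (26, 154.0, 44), (2, 96.2, 52), None, (2, 79.5, 112)]
side 164 [(15, 245.3, 81), (19, 158.8, 44), (2, 114.5, 60), None, (4, 72.5, 79)]
side 167 [(8, 81.0, 86), (17, 151.4, 45), (1, 67.9, 64), (2, 93.6, 51), (3, 76.6, 93)]
side 170 [(7, 250.3, 76), (8, 149.3, 47), (2, 67.8, 63), None, (3, 69.2, 54)]
side 173 [(6, 248.8, 91), (8, 125.2, 68), (2, 87.0, 73), (2, 93.8, 48), (1, 70.0, 55)]
side 176 [(9, 250.0, 80), (8, 127.5, 50), (6, 77.3, 72), (4, 69.4, 54), None]
side 179 [(15, 254.2, 97), (17, 113.0, 85), (4, 76.1, 71), (2, 68.5, 68), (2, 71.5, 55)]
```

The bar is flat (top at 79 mm everywhere) and stands at the stop, which has not moved. The closed fingers flex sideways, though, so the force reading is weak evidence. I'll back off and re-push with the stiff direction of the fingers (tool x).

Emit:
{"op": "step_arm", "data": {
  "moves": [
    [0, -8, 0, 0, 0, 0, 0],
    [0, -18, 0, 0, 0, 0, 0],
    [0, -26, -10, 0, 0, 0.1, 0],
    [0, -30, -30, 0, 0, 0.25, 0],
    [0, -30, -45, 0, 0, 0.4, 0],
    [0, -30, -50, 0, 0, 0.55, 0],
    [0, -30, -50, 0, 0, 0.7, 0],
    [0, -30, -50, 0, 0, 0.8, 0]
  ]
}}

```text
clock: 16.5
tcp_pos: [0.5791, -0.0156, 0.1229]
orientation: [2.945, -1.092, -0.002]
contact_force: [-0.0, 0.2, 0.7]
grip_width: 0.0002
gripper_force: 0.0
```

```bash
python3 - <<'E'
from h import *
from bench import r
go(-40,200,85)
f=r.grab_frame("wrist");R,c=cam(f);o=r.get_obs();T=cv2.Rodrigues(np.array(o["orientation"]))[0]
print("cam in tool",(T.T@(c-o["tcp_pos"])).round(3),"j",np.round(o["joints"],2))
f,c=bar("scene")
# end gap: brightness/saturation profile across bar end -> stop at px=-35,-45,-52
for px in(-30,-40,-50):
    for z in(.08,):
        ys=np.arange(-66,-86,-1.);uv=proj(f,[np.r_[(O+px*EX+y*EY)/1000,z] for y in ys]).astype(np.float32)
        s=cv2.remap(f["image"],uv[:,0].copy(),uv[:,1].copy(),cv2.INTER_LINEAR)[:,0]
        print(px,[tuple(int(a) for a in x) for x in s])
E
```

```text
t 16.5 p [[-43.3 199.8]] z 122.9 yaw-PH -0.8044 F [-0.   0.2  0.7] Fp [[-0.   0.2]] shift [ 2.2 -2.6 37.9]
cam in tool [ 0.065  0.001 -0.142] j [ 0.02  0.45 -0.14  1.88  0.08  0.82 -2.44]
scene [-39.2 -48.8] [74.9 59.5] 0.01 [[-76.5999984741211, -19.0], [-76.5999984741211, -78.5], [-1.7000000476837158, -78.5], [-1.7000000476837158, -19.0]]
-30 [(214, 210, 208), (214, 210, 207), (214, 210, 207), (214, 209, 206), (213, 206, 203), (210, 191, 188), (207, 160, 156), (204, 119, 114), (202, 84, 78), (201, 67, 61), (200, 61, 55), (200, 61, 55), (200, 61, 55), (199, 61, 54), (199, 61, 54), (199, 61, 54), (199, 61, 54), (200, 61, 54), (200, 61, 54), (201, 61, 54)]
-40 [(213, 210, 207), (213, 210, 207), (213, 209, 206), (212, 208, 205), (210, 200, 197), (206, 186, 182), (203, 158, 153), (202, 116, 111), (201, 76, 70), (201, 61, 54), (201, 60, 54), (201, 60, 54), (201, 60, 54), (201, 61, 54), (201, 61, 54), (201, 61, 54), (201, 61, 54), (202, 61, 53), (202, 62, 53), (202, 62, 53)]
-50 [(217, 213, 211), (217, 213, 211), (217, 214, 211), (216, 211, 208), (214, 206, 203), (211, 191, 188), (205, 152, 148), (201, 109, 104), (201, 79, 73), (200, 66, 59), (200, 61, 54), (200, 60, 54), (200, 60, 54), (200, 61, 54), (200, 62, 54), (200, 62, 54), (201, 62, 54), (201, 62, 54), (202, 62, 54), (202, 61, 54)]
```

Emit:
{"op": "step_arm", "data": {
  "moves": [
    [0, 0, 0, 0, 0, -0.148, 0],
    [0, 0, 0, 0, 0, -0.296, 0],
    [0, 0, 0, 0, 0, -0.444, 0],
    [0, 0, 0, 0, 0, -0.592, 0],
    [0, 0, 0, 0, 0, -0.74, 0],
    [0, 0, 0, 0, 0, -0.888, 0],
    [0, 0, 0, 0, 0, -1.036, 0],
    [0, 0, 0, 0, 0, -1.184, 0]
  ]
}}

```text
clock: 17.4
tcp_pos: [0.5793, -0.0159, 0.1227]
orientation: [-3.048, -0.759, 0.002]
contact_force: [0.4, -1.2, -0.3]
grip_width: -0.0
gripper_force: 0.0
```

Emit:
{"op": "step_arm", "data": {
  "moves": [
    [0, 0, 0, 0, 0, -0.148, 0],
    [0, 0, 0, 0, 0, -0.296, 0],
    [0, 0, 0, 0, 0, -0.444, 0],
    [0, 0, 0, 0, 0, -0.592, 0],
    [0, 0, 0, 0, 0, -0.74, 0],
    [0, 0, 0, 0, 0, -0.888, 0],
    [0, 0, 0, 0, 0, -1.036, 0],
    [0, 0, 0, 0, 0, -1.187, 0]
  ]
}}

```text
clock: 18.2
tcp_pos: [0.5794, -0.016, 0.1228]
orientation: [-2.103, -2.333, 0.001]
contact_force: [-1.0, 0.6, -0.8]
grip_width: 0.0
gripper_force: 0.0
```

```bash
python3 -c "
from h import *
from bench import r
go(-40,195,74);print(r.get_obs()['joints'].round(2))"
```

```text
t 18.2 p [[-43.  199.4]] z 122.8 yaw-PH 1.5801 F [-1.   0.6 -0.8] Fp [[-0.9  0.6]] shift [-4.4  3.1 48.8]
[ 0.44  0.54 -0.69  1.85  0.43  0.91 -0.34]
```

Emit:
{"op": "step_arm", "data": {
  "moves": [
    [0, 3, 10, 0, 0, 0.009, 0],
    [0, 3, 24, 0, 0, 0.009, 0],
    [0, 3, 36, 0, 0, 0.009, 0],
    [0, 3, 44, 0, 0, 0.009, 0],
    [-3, 3, 48, 0, 0, 0.009, 0],
    [-8, 3, 48.5, 0, 0, 0.009, 0],
    [-14, 3, 48.5, 0, 0, 0.009, 0],
    [-19, 3, 48.5, 0, 0, 0.009, 0]
  ]
}}

```text
clock: 19.0
tcp_pos: [0.5853, -0.0355, 0.0752]
orientation: [2.125, 2.312, 0.0]
contact_force: [-0.2, -0.2, -0.2]
grip_width: 0.0001
gripper_force: 0.0
```

Emit:
{"op": "step_arm", "data": {
  "moves": [
    [-1, 0, 0, 0, 0, 0, 0],
    [-2, 0, 0, 0, 0, 0, 0],
    [-3, 0, 0, 0, 0, 0, 0],
    [-4, 0, 0, 0, 0, 0, 0],
    [-4, 0, 0, 0, 0, 0, 0]
  ]
}}

```text
clock: 19.5
tcp_pos: [0.5852, -0.0386, 0.0748]
orientation: [2.125, 2.314, -0.0]
contact_force: [0.2, 0.1, 0.6]
grip_width: 0.0003
gripper_force: 0.0
```

Emit:
{"op": "step_arm", "data": {
  "moves": [
    [-0.5, 0, 0, 0, 0, 0, 0],
    [-1, 0, 0, 0, 0, 0, 0],
    [-1.5, 0, 0, 0, 0, 0, 0],
    [-2, 0, 0, 0, 0, 0, 0],
    [-2, 0, 0, 0, 0, 0, 0]
  ]
}}

```text
clock: 20.0
tcp_pos: [0.5854, -0.0407, 0.0748]
orientation: [2.125, 2.314, -0.0]
contact_force: [0.2, -0.8, -0.2]
grip_width: -0.0001
gripper_force: 0.0
```

```bash
python3 -c "
from h import *
go(-40,172,74)"
```

```text
t 20.0 p [[-39.5 174.3]] z 74.8 yaw-PH 1.5617 F [ 0.2 -0.8 -0.2] Fp [[ 0.2 -0.8]] shift [-2.3 -0.5  0.8]
```

Emit:
{"op": "step_arm", "data": {
  "moves": [
    [-0.5, 0, 0, 0, 0, 0.009, 0],
    [-1, 0, 0, 0, 0, -0.009, 0],
    [-1.5, 0, 0, 0, 0, -0.009, 0],
    [-2, 0, 0, 0, 0, -0.009, 0],
    [-2, 0, 0, 0, 0, -0.009, 0]
  ]
}}

```text
clock: 20.5
tcp_pos: [0.5855, -0.0422, 0.0748]
orientation: [-2.114, -2.323, -0.001]
contact_force: [0.5, 0.7, -0.5]
grip_width: -0.0001
gripper_force: 0.6
```

Emit:
{"op": "step_arm", "data": {
  "moves": [
    [-0.5, 0, 0, 0, 0, 0, 0],
    [-1, 0, 0, 0, 0, 0, 0],
    [-1.5, 0, 0, 0, 0, 0, 0],
    [-2, 0, 0, 0, 0, 0, 0],
    [-2, 0, 0, 0, 0, 0, 0]
  ]
}}

```text
clock: 21.0
tcp_pos: [0.5855, -0.0424, 0.0748]
orientation: [-2.112, -2.324, -0.003]
contact_force: [-1.2, 6.9, -0.0]
grip_width: 0.0
gripper_force: 3.3
```

Emit:
{"op": "step_arm", "data": {
  "moves": [
    [-0.5, 0, 0, 0, 0, 0, 0],
    [-1, 0, 0, 0, 0, 0, 0],
    [-1.5, 0, 0, 0, 0, 0, 0],
    [-1.5, 0, 0, 0, 0, 0, 0]
  ]
}}

```text
clock: 21.4
tcp_pos: [0.5855, -0.0424, 0.0749]
orientation: [-2.11, -2.324, -0.005]
contact_force: [-2.4, 9.5, -0.2]
grip_width: -0.0004
gripper_force: 4.7
```

```bash
python3 -c "
from h import *
go(-100,110,62);bar('scene')"
```

```text
t 21.4 p [[-39.5 172.5]] z 74.9 yaw-PH 1.5734 F [-2.4  9.5 -0.2] Fp [[-1.5  9.7]] shift [-62.4 -60.7  12.6]
scene [-39.3 -49.1] [74.5 60.1] 0.01 [[-76.5999984741211, -19.0], [-76.5999984741211, -79.0999984741211], [-2.0999999046325684, -79.0999984741211], [-2.0999999046325684, -19.0]]
```

Emit:
{"op": "step_arm", "data": {
  "moves": [
    [6, 0, 0, 0, 0, 0, 0],
    [14, 0, 0, 0, 0, 0, 0],
    [18, 0, -25, 0, 0, 0.1, 0],
    [18, -10, -55, 0, 0, 0.24, 10],
    [12, -30, -65, 0, 0, 0.38, 30],
    [0, -50, -65, 0, 0, 0.52, 50],
    [-20, -65, -65, 0, 0, 0.66, 70],
    [-40, -75, -65, 0, 0, 0.8, 85]
  ]
}}

```text
clock: 22.25
tcp_pos: [0.5138, -0.094, 0.1401]
orientation: [2.855, 1.308, -0.001]
contact_force: [0.1, -1.1, 0.1]
grip_width: 0.0674
gripper_force: 0.0
```

```bash
python3 -c "
from h import *
go(-115,104,140)"
```

```text
t 22.25 p [[-115.7  127.9]] z 140.1 yaw-PH 0.7651 F [ 0.1 -1.1  0.1] Fp [[ 0.  -1.1]] shift [-16.1  17.7   0.2]
```

Emit:
{"op": "step_arm", "data": {
  "moves": [
    [-4, 4, 0, 0, 0, 0.14, 85],
    [-8, 8, 0, 0, 0, 0.28, 85],
    [-12, 13, 0, 0, 0, 0.42, 85],
    [-16, 18, 10, 0, 0, 0.56, 85],
    [-16, 18, 25, 0, 0, 0.7, 85],
    [-16, 18, 40, 0, 0, 0.77, 85],
    [-16, 18, 52, 0, 0, 0.77, 85],
    [-16, 18, 60, 0, 0, 0.77, 85]
  ]
}}

```text
clock: 23.05
tcp_pos: [0.5179, -0.1168, 0.079]
orientation: [3.138, 0.152, -0.001]
contact_force: [0.5, 0.7, 0.0]
grip_width: 0.0846
gripper_force: 0.0
```

```bash
python3 -c "
from h import *
go(-100,104,62);bar()"
```

```text
t 23.05 p [[-113.8  104.8]] z 79.0 yaw-PH 0.0029 F [0.5 0.7 0. ] Fp [[0.5 0.7]] shift [13.8  0.8 16.9]
wrist [-42.   87.6] [ 78.8 147.9] 0.12 [[-81.5999984741211, 161.39999389648438], [-81.30000305175781, 13.600000381469727], [-2.5, 13.699999809265137], [-2.799999952316284, 161.60000610351562]]
```

Emit:
{"op": "step_arm", "data": {
  "moves": [
    [0, 0, 8, 0, 0, 0.003, 85],
    [0, 0, 15, 0, 0, 0.003, 85],
    [3, 0, 17, 0, 0, 0.003, 85],
    [8, 0, 17, 0, 0, 0.003, 85],
    [13, 0, 17, 0, 0, 0.003, 85],
    [17, 0, 17, 0, 0, 0.003, 85],
    [19, 0, 17, 0, 0, 0.003, 85],
    [20, 0, 17, 0, 0, 0.003, 85]
  ]
}}

```text
clock: 23.9
tcp_pos: [0.5385, -0.1148, 0.0629]
orientation: [3.138, 0.144, 0.0]
contact_force: [-1.1, -0.7, 0.3]
grip_width: 0.0851
gripper_force: 0.0
```

Emit:
{"op": "step_arm", "data": {
  "moves": [
    [1, 0, 0, 0, 0, 0, 85],
    [2, 0, 0, 0, 0, 0, 85],
    [3, 0, 0, 0, 0, 0, 85],
    [4, 0, 0, 0, 0, 0, 85],
    [4, 0, 0, 0, 0, 0, 85]
  ]
}}

```text
clock: 24.4
tcp_pos: [0.5383, -0.115, 0.0618]
orientation: [-3.138, -0.14, 0.011]
contact_force: [-10.1, -0.2, 3.4]
grip_width: 0.0848
gripper_force: 0.0
```

Emit:
{"op": "step_arm", "data": {
  "moves": [
    [0.5, 0, 0, 0, 0, 0, 85],
    [1, 0, 0, 0, 0, 0, 85],
    [1.5, 0, 0, 0, 0, 0, 85],
    [2, 0, 0, 0, 0, 0, 85],
    [2, 0, 0, 0, 0, 0, 85]
  ]
}}

```text
clock: 24.9
tcp_pos: [0.5382, -0.1151, 0.0612]
orientation: [-3.138, -0.138, 0.018]
contact_force: [-13.9, 0.4, 4.9]
grip_width: 0.0852
gripper_force: 0.0
```

```bash
python3 -c "
from h import *
go(-100,104,62);bar()"
```

```text
t 24.9 p [[-93.4 104.6]] z 61.2 yaw-PH -0.0059 F [-13.9   0.4   4.9] Fp [[-13.8   1.7]] shift [-6.6  0.7 -0.7]
wrist [-42.   85.1] [152.5  78.4] 89.92 [[-81.30000305175781, 8.899999618530273], [-2.9000000953674316, 8.800000190734863], [-2.700000047683716, 161.3000030517578], [-81.0999984741211, 161.39999389648438]]
```

The stop came 3 mm early with no pad force, so the spread linkage has probably met the head rather than the bar. I'll back off, narrow the fingers and push farther left.

Emit:
{"op": "step_arm", "data": {
  "moves": [
    [-8, 0, 0, 0, 0, 0, 85],
    [-18, 0, 0, 0, 0, 0, 85],
    [-20, -6, -12, 0, 0, 0, 60],
    [-20, -14, -12, 0, 0, 0, 40],
    [-20, -14, -12, 0, 0, 0, 40],
    [-20, -14, -9, 0, 0, 0, 40],
    [-14, -14, -9, 0, 0, 0, 40],
    [-9, -14, -9, 0, 0, 0, 40]
  ]
}}

```text
clock: 25.75
tcp_pos: [0.5344, -0.1013, 0.0715]
orientation: [3.138, 0.144, -0.0]
contact_force: [0.7, 0.8, 0.6]
grip_width: 0.0402
gripper_force: 0.0
```

```bash
python3 -c "
from h import *
from bench import r
go(-100,115,70);print(r.get_obs()['grip_width'])
f,c=bar()
# nearest/lowest finger points seen from the wrist
P=cloud(f);q=to_p(P.reshape(-1,3)*1000);z=P[...,2].ravel()*1000;h=cv2.cvtColor(f['image'],cv2.COLOR_RGB2HSV)[...,2].ravel()
for a,b in((80,110),(125,155)):
    k=(q[:,1]>a)&(q[:,1]<b)&(q[:,0]>-115)&(q[:,0]<-84)&(z>71)&(z<110)&(h<90);print(a,k.sum(),np.sort(z[k])[:6].round(1),q[k].max(0).round(1) if k.any() else '')
"
```

```text
t 25.75 p [[-95.8 118.7]] z 71.5 yaw-PH -0.0024 F [0.7 0.8 0.6] Fp [[0.7 0.7]] shift [-4.1  3.7  1.5]
0.04017474891809731
wrist [-41.9  83.9] [155.1  78.2] 89.84 [[-81.19999694824219, 6.400000095367432], [-3.0, 6.199999809265137], [-2.5, 161.3000030517578], [-80.80000305175781, 161.60000610351562]]
80 1596 [71.  71.  71.  71.1 71.1 71.3] [-85.9 108.6]
125 1584 [71.  71.1 71.1 71.9 72.  72.2] [-86.  152.3]
```

Emit:
{"op": "step_arm", "data": {
  "moves": [
    [1, 0, 0, 0, 0, 0, 40],
    [2, 0, 0, 0, 0, 0, 40],
    [3, 0, 0, 0, 0, 0, 40],
    [4, 0, 0, 0, 0, 0, 40],
    [4.5, 0, 0, 0, 0, 0, 40],
    [5, 0, 0, 0, 0, 0, 40],
    [5, 0, 0, 0, 0, 0, 40]
  ]
}}

```text
clock: 26.5
tcp_pos: [0.5389, -0.1008, 0.0718]
orientation: [3.138, 0.144, 0.0]
contact_force: [-0.5, 0.3, -0.5]
grip_width: 0.0398
gripper_force: 0.0
```

Emit:
{"op": "step_arm", "data": {
  "moves": [
    [0.5, 0, 0, 0, 0, 0, 40],
    [1, 0, 0, 0, 0, 0, 40],
    [1.5, 0, 0, 0, 0, 0, 40],
    [2, 0, 0, 0, 0, 0, 40],
    [2, 0, 0, 0, 0, 0, 40]
  ]
}}

```text
clock: 27.0
tcp_pos: [0.5396, -0.1007, 0.0716]
orientation: [3.138, 0.144, -0.004]
contact_force: [-5.6, -1.7, 2.9]
grip_width: 0.0402
gripper_force: 2.7
```

```bash
python3 -c "
from h import *
go(-100,115,70);bar()"
```

```text
t 27.0 p [[-90.6 118.8]] z 71.6 yaw-PH -0.0024 F [-5.6 -1.7  2.9] Fp [[-5.8 -1.1]] shift [-9.4  3.8  1.6]
wrist [-43.6  83.8] [155.3  81.3] 90.0 [[-84.30000305175781, 6.199999809265137], [-2.9000000953674316, 6.199999809265137], [-2.9000000953674316, 161.5], [-84.19999694824219, 161.5]]
```

Emit:
{"op": "step_arm", "data": {
  "moves": [
    [0.5, 0, 0, 0, 0, 0, 40],
    [1, 0, 0, 0, 0, 0, 40],
    [1.5, 0, 0, 0, 0, 0, 40],
    [1.5, 0, 0, 0, 0, 0, 40]
  ]
}}

```text
clock: 27.45
tcp_pos: [0.5397, -0.1007, 0.0713]
orientation: [3.138, 0.144, -0.008]
contact_force: [-9.1, -0.1, 5.8]
grip_width: 0.04
gripper_force: 4.4
```

Emit:
{"op": "step_arm", "data": {
  "moves": [
    [-4, 0, 0, 0, 0, 0, 40],
    [-12, 0, 0, 0, 0, 0, 40],
    [-25, 0, 0, 0, 0, 0, 40],
    [-30, 0, -20, 0, 0, 0, 40],
    [-30, 0, -50, 0, 0, 0, 40],
    [-30, 0, -80, 0, 0, 0, 40],
    [-40, 0, -110, 0, 0, 0, 40],
    [-40, 0, -110, 0, 0, 0, 40]
  ]
}}

```text
clock: 28.25
tcp_pos: [0.5036, -0.1047, 0.1856]
orientation: [3.136, 0.143, 0.01]
contact_force: [0.5, 0.6, -0.0]
grip_width: 0.0397
gripper_force: 0.0
```

```bash
python3 - <<'E'
from h import *
from bench import r
go(-100,115,70)
f,c=bar("wrist")
P=cloud(f);q=to_p(P.reshape(-1,3)*1000).reshape(480,640,2);z=P[...,2]*1000
# fence front top edge vs bar front edge: sub-frame line fits
hsv=cv2.cvtColor(f["image"],cv2.COLOR_RGB2HSV)
for y in range(60,170,20):
    ys=np.full(60,float(y));xs=np.arange(-12,8,.333)
    uv=proj(f,[np.r_[(O+x*EX+y*EY)/1000,.08] for x in xs]).astype(np.float32)
    print(y,cv2.remap(hsv[...,2],uv[:,0].copy(),uv[:,1].copy(),1)[::3,0].tolist())
e=[];
b=to_p(ray(f,c[:,0],.08)*1000);k=(b[:,0]<-75)&(b[:,1]>50)&(b[:,1]<155);print("front edge slope",np.polyfit(b[k,1],b[k,0],1))
k=(b[:,0]>-8)&(b[:,1]>50)&(b[:,1]<155);print("back edge slope",np.polyfit(b[k,1],b[k,0],1))
fm=(z>83)&(z<89)&(q[...,0]>-6)&(q[...,0]<25)&(q[...,1]>50)&(q[...,1]<240);v,u=np.nonzero(fm)
w=to_p(ray(f,np.c_[u,v],.086)*1000);E=[(y,np.percentile(w[abs(w[:,1]-y)<3,0],3)) for y in range(60,235,8)];E=np.array(E);print("fence slope",np.polyfit(E[:,0],E[:,1],1))
f,c=bar("scene");F0=pickle.load(open("pics/scene0.pkl","rb"))
for g in(F0,f):
    h=cv2.cvtColor(g["image"],cv2.COLOR_RGB2HSV);m=(h[...,1]>150)&((h[...,0]<6)|(h[...,0]>174));m[:360]=0;m[400:]=0;m[:,:240]=0;m[:,300:]=0
    v,u=np.nonzero(m);print("red",m.sum(),u.mean().round(2),v.mean().round(2))
d=cv2.absdiff(g["image"],F0["image"]).max(2);print("offcut diff",d[338:365,205:242].mean(),"knob",d[374:390,270:285].mean())
E
```

```text
t 28.25 p [[-126.9  118.2]] z 185.6 yaw-PH -0.0029 F [ 0.5  0.6 -0. ] Fp [[0.5 0.6]] shift [ 26.1   2.9 115.7]
wrist [-42.2  92.9] [137.8  79. ] 89.82 [[-81.9000015258789, 24.100000381469727], [-2.9000000953674316, 23.899999618530273], [-2.5, 161.60000610351562], [-81.5, 161.89999389648438]]
60 [169, 168, 167, 169, 169, 167, 167, 170, 169, 169, 124, 105, 115, 119, 118, 117, 116, 116, 117, 118, 118]
80 [170, 169, 169, 168, 169, 168, 169, 170, 171, 169, 127, 105, 114, 119, 119, 119, 118, 118, 118, 120, 118]
100 [170, 169, 169, 169, 170, 169, 167, 172, 171, 169, 131, 107, 117, 121, 122, 124, 122, 121, 121, 120, 122]
120 [175, 170, 170, 172, 171, 172, 171, 174, 173, 173, 136, 108, 115, 122, 120, 121, 113, 81, 85, 87, 86]
140 [239, 245, 245, 246, 246, 246, 246, 246, 246, 246, 197, 151, 196, 208, 209, 210, 212, 209, 210, 211, 211]
160 [246, 246, 245, 246, 246, 246, 246, 246, 246, 246, 202, 151, 200, 212, 212, 211, 210, 211, 210, 209, 209]Traceback (most recent call last):
  File "<stdin>", line 13, in <module>
    raise TypeError("expected non-empty vector for x")
TypeError: expected non-empty vector for x
```

The gap profile at the fence is identical along the bar, so it is flush, and the free end stayed at 161.6. One last check of the stop side and the bystanders.

```bash
python3 - <<'E'
from h import *
f,c=bar("scene");F0=pickle.load(open("pics/scene0.pkl","rb"))
for g in(F0,f):
    h=cv2.cvtColor(g["image"],cv2.COLOR_RGB2HSV);m=(h[...,1]>150)&((h[...,0]<6)|(h[...,0]>174));m[:360]=0;m[400:]=0;m[:,:240]=0;m[:,300:]=0
    v,u=np.nonzero(m);print("red",m.sum(),u.mean().round(2),v.mean().round(2))
d=cv2.absdiff(f["image"],F0["image"]).max(2);print("offcut",d[338:365,205:242].mean(),"knob",d[374:390,270:285].mean(),"holder",d[190:225,322:345].mean())
for px in(-30,-40,-50):
    uv=proj(f,[np.r_[(O+px*EX+y*EY)/1000,.08] for y in np.arange(-68,-80,-1.)]).astype(np.float32)
    print(px,cv2.remap(f["image"],uv[:,0].copy(),uv[:,1].copy(),1)[:,0,1].tolist())
for y in(-50,-60,-70):
    uv=proj(f,[np.r_[(O+x*EX+y*EY)/1000,.08] for x in np.arange(-10,8,1.)]).astype(np.float32)
    print(y,cv2.remap(f["image"],uv[:,0].copy(),uv[:,1].copy(),1)[:,0,1].tolist())
E
```

```text
scene [-39.5 -49. ] [74.5 60.5] 0.56 [[-77.0, -19.200000762939453], [-76.4000015258789, -79.69999694824219], [-2.0, -78.9000015258789], [-2.5, -18.399999618530273]]
red 412 264.64 378.99
red 381 264.45 378.92
offcut 4.631631631631632 knob 10.845833333333333 holder 3.298136645962733
-30 [209, 208, 204, 189, 159, 119, 83, 66, 60, 59, 59, 60]
-40 [208, 207, 199, 184, 156, 115, 75, 60, 60, 60, 60, 60]
-50 [212, 209, 204, 189, 151, 108, 78, 65, 60, 60, 60, 60]
-50 [211, 210, 209, 209, 208, 209, 210, 210, 206, 199, 187, 172, 163, 161, 160, 160, 160, 160]
-60 [212, 211, 210, 209, 207, 202, 193, 182, 163, 136, 118, 107, 111, 121, 136, 145, 153, 161]
-70 [70, 69, 67, 65, 63, 63, 63, 63, 63, 64, 64, 63, 62, 62, 63, 62, 61, 62]
```

```bash
python3 -c "
from bench import r
print(r.hand_in())"
```

```text
the job is handed in; nothing more can be done
None
```

I handed the job in after about 28 s with the busbar flat on the table, flush to the fence and butted against the end stop. The stop did not shift and the offcut and punch holder look unmoved, but the gripper linkage probably touched the fixed blue head once at about 14 N (limit 40 N).

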